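# Prime the drip pump with the plunger

## Robot

A 6-joint arm with a two-finger parallel gripper is mounted at the origin on the work surface. World frame = base frame: x ahead of the robot, y to its left, z up, the work surface at z = 0. Lengths are in m, angles in rad, forces in N, time in s.
With the tool pointing down it reaches from about 0.275 to 0.75 m from the base axis. Payload 10.2 kg.
Tool frame: the origin (TCP) lies midway between the tips of the shut fingers; the grasp point (between the pads) lies 19 mm behind it (env.hold_point_z is the distance from the TCP to the grasp point, in m); x points along the fingers, z is the direction in which the jaws open and shut, and the axes are right-handed (so a half turn about x gives the same grasp; the last joint's range is limited). The gripper opens to 85 mm and grips with 20 to 120 N. Pads are 22 mm wide; open, the fingers measure 114 mm over their backs; the gripper's body (76 mm by 85 mm) begins 54 mm behind the grasp point. The pads swing forward as they close: fully open they stand 13 mm farther back than shut.
Start: joints at [-1.454, 0.313, 1.498, -0, 1.331, -0.223], TCP at [0.175, -0.495, 0.231] pointing down, gripper open.
Joint ranges: [-2.94, 2.94], [-0.97, 2.17], [0.19, 2.56], [-1.23, 4.37], [0.02, 3.11], [-2.88, 2.88]. Speed limits (rad/s): [2.39, 2.39, 3.01, 3.14, 3.14, 3.14].

## Interface

Orientations are given as a unit quaternion [x, y, z, w].
In Python, from bench import env, kinematics, monitor, eyes, job gives the robot as it stands. The module is installed in compiled form; this text tells all that it offers. Calls block until the motion is done:
- env.reach(position, orientation): joint-space move of the TCP to a pose.
- env.movel(position, velocity=0.15, frame=None, guard=None): straight line of the TCP; frame=None keeps the orientation; velocity is the mean speed in m/s. With guard (N) it stops when the force on the tool has changed by that much, and returns True; else False.
- env.set_joints(angles): joint-space move.
- env.release() and env.close_gripper(effort=None): open the fingers fully, or close them until they stop; effort is the grip in N (None keeps the last).
- env.hold(seconds).
- kinematics.ik(position, orientation): joint angles nearest the present ones, or None.
- monitor.sense(): the state.
- eyes.grab_frame(name): name is "scene" or "top"; returns a dict with "frame" (480x640x3 uint8, red, green, blue), "mtx" (3x3 intrinsics, pixels), "view" (4x4, takes a point from world to camera coordinates). Camera axes: x right, y down, z forward; pixel columns grow to the right and rows downward; lengths in m; the calibration is good to about 2 mm. A picture is of the moment at which its call begins. There is no depth.
A pose or a line that the arm cannot do raises env.MotionError and nothing moves.
- job.hand_in(): hands the job in, once; it reports no verdict.
The state is a dict: "clock": time; "joints": joint angles; "qvel": joint speeds; "joint_efforts": joint torques, N m; "position": TCP position; "ee_rot": TCP orientation; "contact_force": force on the tool from outside, world axes, zero at the start; "ft_torque": the same for the moment, N m; "finger_gap": opening from 0.0 (shut) to 1.0 (fully open).
Only numpy, scipy, OpenCV 4.12 (cv2) and the standard library are available. Lean on these libraries where they do the work, as an engineer would, in place of code of your own. Each camera call takes 0.05 s, during which the arm holds its last target.

## Task

The drip pump's red priming button sits deep in a narrow well: take the long yellow-knobbed plunger out of the crate of fittings (leave the other fittings in the crate), stand its steel foot upright on the button and push the button 10 mm down, about half way, so that the rim of the well is level with the white band on the stem. Hold it steady there for a good two seconds and finish while still gripping the plunger and holding the button at that depth; never push the button all the way down, and leave the pot, cloche, collar and watering can where they are.

Things in the scene. Friction and masses are not known exactly. Their poses are not given: they have to be found in the camera images.
- plunger: The plunger to use: 100 mm tall, standing upright in the crate, about 0.12 kg. Steel foot disc 28 mm diameter and 12 mm high, dark steel stem 16 mm diameter, yellow cylindrical knob 32 mm diameter from 66 to 100 mm above the foot's underside. A 7 mm wide white band on the stem is centred 40 mm above the underside. Origin: centre of the underside, z up along the stem.
- plunger_foot (a point): Centre of the underside of the plunger's foot (same point as the plunger's origin).
- plunger_knob (a point): Centre of the yellow knob, 83 mm above the underside of the foot; a good place to grip from above.
- pump_unit: Drip pump unit fixed to the bench: green box 140 x 200 x 50 mm (x, y, z) with a grey tube (the well) standing on its top at (0, -45 mm), a white timer dial at (0, +50 mm) reaching less than 50 mm above the top, and two brass stubs on the +x side. Origin: centre of the underside.
- well_rim (a point): Centre of the well's mouth, 100 mm above the bench. The well is an upright tube of 58 mm outer and 40 mm inner diameter.
- button_top (a point): Centre of the top of the round red button (37 mm diameter), at rest 30 mm below the well's rim (70 mm above the bench); moves down with the button.
- prime_button (a joint): Travel of the red button in m: 0 at rest, grows as it is pushed straight down, stop at 0.018 (all the way down). It springs back: about 2 N to start it, plus 0.35 N per mm (5.6 N at the wanted 0.010).
- crate: Light wooden open crate fixed to the bench, 230 x 160 x 50 mm outside, walls and floor 5 mm. Origin: centre of the underside. Six fittings stand in it at shuffled places, in 2 rows of 3, about 70 mm apart both ways along the crate's own x and y (at x = -70, 0, 70 and y = -35, 35 mm).
- short_plunger: Wrong plunger: the same shape with a blue knob (32 mm diameter), only 70 mm tall. Origin: centre of the underside.
- nozzle: Brass nozzle standing up: 34 mm diameter base, tapering to 16 mm, 75 mm tall. Origin: centre of the underside.
- coupling: Orange plastic tube coupling, 36 mm diameter, 40 mm tall. Origin: centre of the underside.
- cap: Black plastic cap, 42 mm diameter, 24 mm tall. Origin: centre of the underside.
- tee: Copper tee piece, 44 mm long, 20 mm pipe diameter, branch reaching 40 mm up. Origin: centre of the underside.
- pot: Bystander: speckled stoneware pot, 110 mm diameter, 100 mm tall. Origin: centre of the underside.
- cloche: Bystander: glass cloche, 110 mm diameter, 142 mm tall with its knob. Origin: centre of the underside.
- collar: Bystander: grey plant collar ring, 68 mm outer and 40 mm inner diameter, 12 mm high. Origin: centre of the underside.
- watering_can: Bystander: aluminium watering can, body 120 mm diameter and 120 mm tall, spout to +y (165 mm from the axis, 140 mm high), handle to -y (100 mm). Origin: centre of the underside.
Mind the look-alikes: they are no part of the job. Leave any green look-alike of the nozzle alone.

How it is judged:
By the outcome, as a careful person would: the job done as asked, in the order asked, and still so for the second after the job is handed in, while the arm keeps its last pose, push and grip.
It also fails if it takes over 43 s, if anything falls off the work surface, if the arm or the gripper's body presses on something with over 40 N, if the wrist force passes 120 N, or if a joint passes its speed limit or range.

## Working session

There is one attempt and no reset: what is moved stays moved. The work goes in short steps, each a Python script; the robot and the scene stay as the last script left them, time stands still between calls to the robot, and variables do not carry over. Pictures are saved under pics/ and viewed, and the job is handed in when it is done.

```bash
mkdir -p pics
cat > h.py <<'E'
import numpy as np, cv2
from bench import env,kinematics,monitor,eyes,job
def grab(n,f):
    d=eyes.grab_frame(n); cv2.imwrite('pics/'+f+'.png',d['frame'][:,:,::-1]); np.savez('pics/'+f+'.npz',**{k:np.array(d[k]) for k in('frame','mtx','view')}); return d
def pix2world(d,u,v,z):
    K=np.array(d['mtx']);V=np.array(d['view']);R=V[:3,:3];t=V[:3,3]
    r=R.T@np.linalg.solve(K,[u,v,1]);c=-R.T@t
    return c+r*(z-c[2])/r[2]
def proj(d,p):
    K=np.array(d['mtx']);V=np.array(d['view']);q=K@(V[:3,:3]@np.array(p)+V[:3,3]);return q[:2]/q[2]
def crop(f,x0,y0,x1,y1,s,o):
    im=cv2.imread('pics/'+f+'.png')[y0:y1,x0:x1];cv2.imwrite('pics/'+o+'.png',cv2.resize(im,None,fx=s,fy=s,interpolation=cv2.INTER_CUBIC))
E
python3 - <<'E'
from h import *
for n in('scene','top'):
    d=grab(n,n+'0');V=d['view'];print(n,-V[:3,:3].T@V[:3,3],V[2,:3],d['mtx'][0][0])
print(monitor.sense(),env.hold_point_z)
E
```

```text
scene [ 1.11306117 -0.18085635  0.6072636 ] [-0.6845548   0.15648165 -0.71196785] 451.3156568401895
top [ 0.51582888 -0.04553428  1.03369215] [ 0.10111138 -0.0266256  -0.99451876] 475.87468574519755
{'clock': 0.1, 'joints': array([-1.45436505e+00,  3.13381396e-01,  1.49833240e+00,  7.89890481e-06,
        1.33101081e+00, -2.23419443e-01]), 'qvel': array([ 0.00107832, -0.00230519, -0.00208545,  0.00092171,  0.00051878,
        0.00068297]), 'joint_efforts': array([ 2.42498740e-03, -4.12902582e+01, -2.60136992e+01, -1.81713194e-04,
        3.08593822e-03,  1.62759738e-05]), 'position': array([ 0.17496124, -0.49475342,  0.23080959]), 'ee_rot': array([ 0.40854431,  0.57761805, -0.40794525,  0.57708718]), 'contact_force': array([-0.12750641, -0.39892833, -0.94296208]), 'ft_torque': array([-0.02714219,  0.03923456, -0.0153144 ]), 'finger_gap': 0.9999774747384405} 0.0187
```

View pics/top0.png

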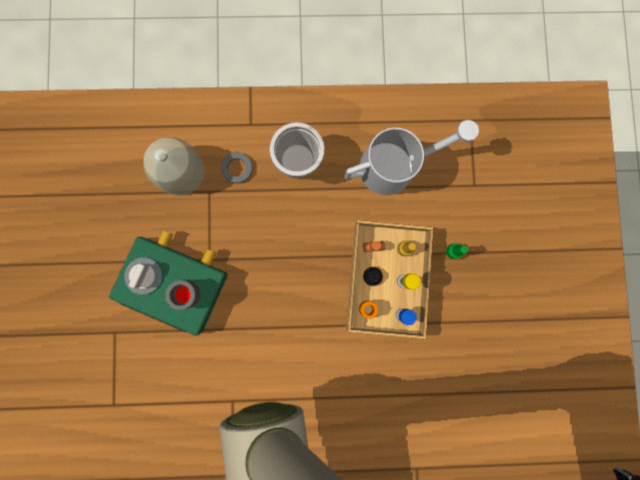

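View pics/scene0.png

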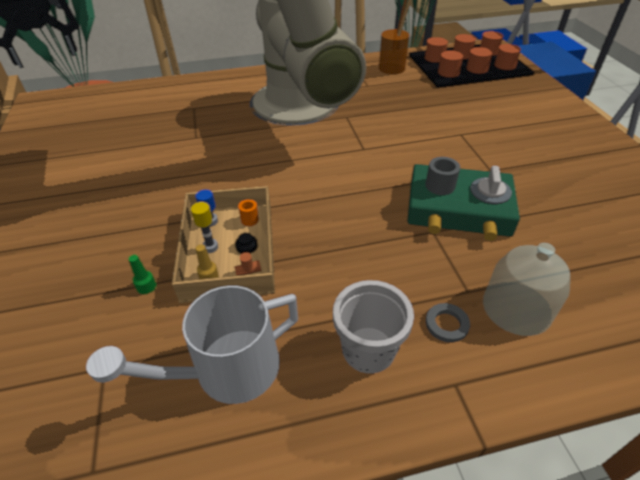

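The top view shows the yellow knob near (412,282), between the blue knob (407,317) and the brass nozzle (408,248), and the well near (181,294). I'll enlarge these.

Run:
```python
from h import *
crop('top0',340,210,440,345,4.4,'c1');crop('top0',100,225,240,340,5,'c2')
a=cv2.imread('pics/scene0.png')[180:300,165:285];b=cv2.imread('pics/scene0.png')[140:260,400:520]
cv2.imwrite('pics/c3.png',cv2.resize(np.hstack([a,b]),None,fx=3.3,fy=3.3,interpolation=cv2.INTER_CUBIC))
```

```text
(no output)
```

View pics/c1.png

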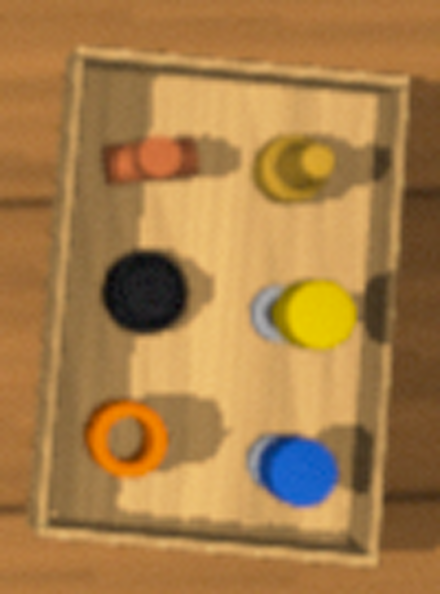

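View pics/c2.png

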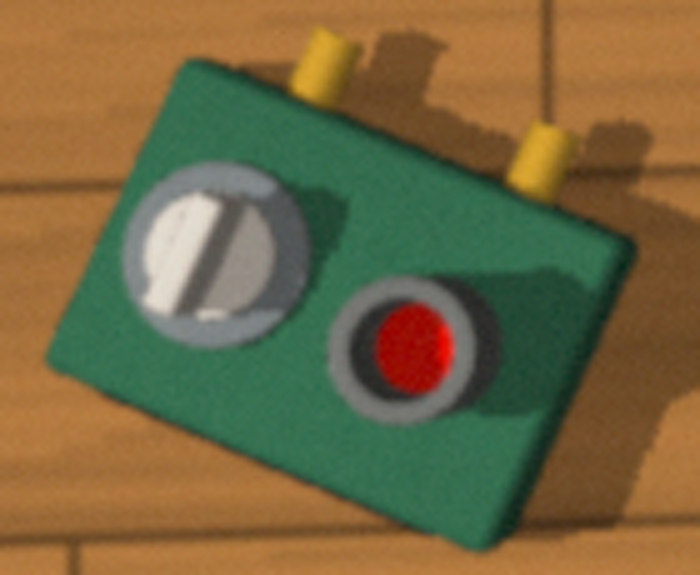

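View pics/c3.png

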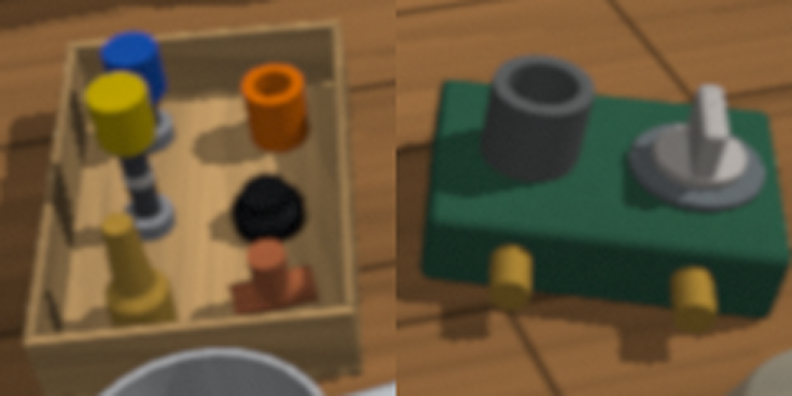

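```bash
cat >> h.py <<'E'
def load(f): return dict(np.load('pics/'+f+'.npz'))
def un(x,y,s,x0,y0): return (x+.5)/s-.5+x0,(y+.5)/s-.5+y0
E
python3 - <<'E'
from h import *
T=load('top0');S=load('scene0')
k=un(316,314,4.4,340,210);w=un(401,350.5,5,100,225)
ks=un(121,89,3.3,165,180);ws=un(542-396,85,3.3,400,140)
print('knob',pix2world(T,*k,.105),pix2world(S,*ks,.105))
print('well',pix2world(T,*w,.1),pix2world(S,*ws,.1))
for nm,c,a in(('crate',[(78,50),(408,80),(374,562),(36,530)],(4.4,340,210)),('box',[(192,60),(632,240),(485,548),(48,358)],(5,100,225))):
    P=np.array([pix2world(T,*un(*p,*a),.05)[:2] for p in c]);print(nm,P.round(4).tolist(),P.mean(0))
    for i in range(4):
        e=P[(i+1)%4]-P[i];print(np.hypot(*e).round(4),np.degrees(np.arctan2(e[1],e[0])).round(1))
E
```

```text
knob [ 0.50545855 -0.25328915  0.105     ] [ 0.50356487 -0.2519259   0.105     ]
well [0.49169759 0.1966184  0.1       ] [0.49152265 0.19574636 0.1       ]
crate [[0.6324, -0.1582], [0.6141, -0.3149], [0.3897, -0.2871], [0.4091, -0.1305]] [ 0.51134492 -0.22267285]
0.1577 -96.7
0.2261 172.9
0.1578 82.9
0.225 -7.1
box [[0.6114, 0.2951], [0.5326, 0.1156], [0.4103, 0.1758], [0.4915, 0.3518]] [0.51144558 0.23456105]
0.1961 -113.7
0.1364 153.8
0.1939 65.2
0.1327 -25.3
```

```bash
cat >> h.py <<'E'
from scipy.spatial.transform import Rotation as Ro
def quat(deg):
    x=np.array([0,0,-1.]);z=np.array([np.cos(np.radians(deg)),np.sin(np.radians(deg)),0]);return Ro.from_matrix(np.c_[x,np.cross(z,x),z]).as_quat()
E
python3 - <<'E'
from h import *
best=None
for a in(83,-97):
    q=quat(a);print(a,[None if j is None else np.round(j,2) for j in (kinematics.ik([.5045,-.2526,.2],q),kinematics.ik([.5045,-.2526,.067],q),kinematics.ik([.4916,.196,.22],q),kinematics.ik([.4916,.196,.12],q))])
    j=kinematics.ik([.5045,-.2526,.2],q); 
    if j is not None and (best is None or abs(j[5])<best[0]): best=(abs(j[5]),a)
a=best[1];print('use',a)
env.reach([.5045,-.2526,.2],quat(a))
print(monitor.sense()['clock'],monitor.sense()['position'])
env.movel([.5045,-.2526,.1],velocity=.1)
for n in('scene','top'):grab(n,n+'1')
crop('scene1',120,100,320,260,4,'c4')
print(monitor.sense()['clock'],monitor.sense()['position'])
E
```

```text
83 [array([-0.67,  0.42,  1.42, -0.  ,  1.29, -2.12]), array([-0.67,  0.57,  1.57, -0.  ,  1.  , -2.12]), array([ 0.16,  0.33,  1.5 , -0.  ,  1.31, -1.29]), array([ 0.16,  0.44,  1.63, -0.  ,  1.07, -1.29])]
-97 [array([-0.67,  0.42,  1.42, -0.  ,  1.29,  1.02]), array([-0.67,  0.57,  1.57, -0.  ,  1.  ,  1.02]), array([ 0.16,  0.33,  1.5 , -0.  ,  1.31,  1.85]), array([ 0.16,  0.44,  1.63, -0.  ,  1.07,  1.85])]
use -97
1.6167 [ 0.504146   -0.25333807  0.20005215]
2.8667 [ 0.50475067 -0.25278338  0.10061509]
```

View pics/c4.png

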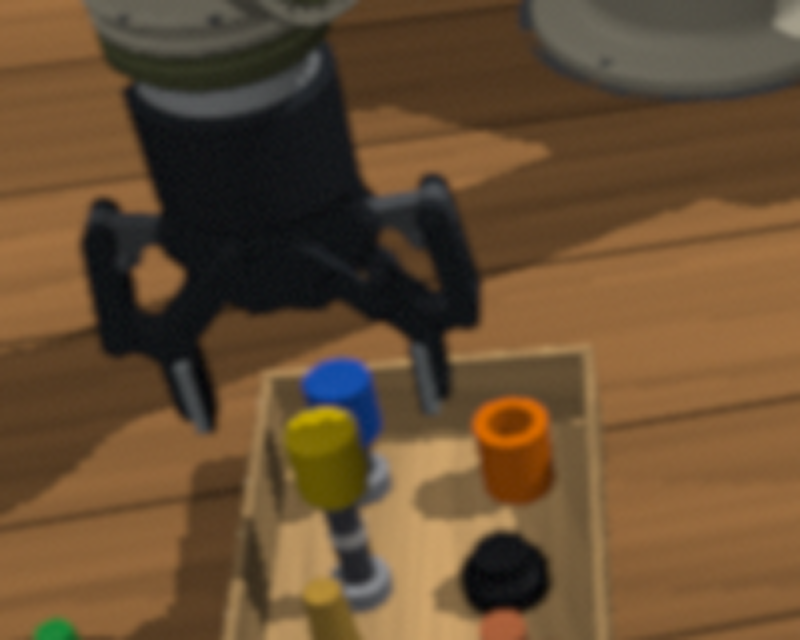

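The open fingers straddle the yellow knob (crop ≈ (325,455)) with tips at (200,420) and (430,405). All is clear, so I'll descend and grip.

Run:
```python
from h import *
env.movel([.5045,-.2526,.067],velocity=.08)
f0=monitor.sense()['contact_force']
env.close_gripper(60)
s=monitor.sense();print(s['clock'],s['position'],s['finger_gap'],f0,s['contact_force'])
for n in('scene','top'):grab(n,n+'2')
env.movel([.5045,-.2526,.2],velocity=.12)
env.hold(.2)
s=monitor.sense();print(s['clock'],s['position'],s['finger_gap'],s['contact_force'])
for n in('scene','top'):grab(n,n+'3')
a=cv2.imread('pics/scene2.png')[140:300,140:260];b=cv2.imread('pics/scene3.png')[80:240,130:250]
cv2.imwrite('pics/c5.png',cv2.resize(np.hstack([a,b]),None,fx=3.3,fy=3.3,interpolation=cv2.INTER_CUBIC))
```

```text
3.9667 [ 0.50465124 -0.25275147  0.06735846] 0.3581179536422165 [ 0.35891906 -0.69388545  0.10134987] [-0.16789827  0.22359733  3.16556994]
5.525 [ 0.50439723 -0.25250662  0.19952131] 0.35850673674201616 [ 0.42745058  1.05704636 -0.64115473]
```

View pics/c5.png

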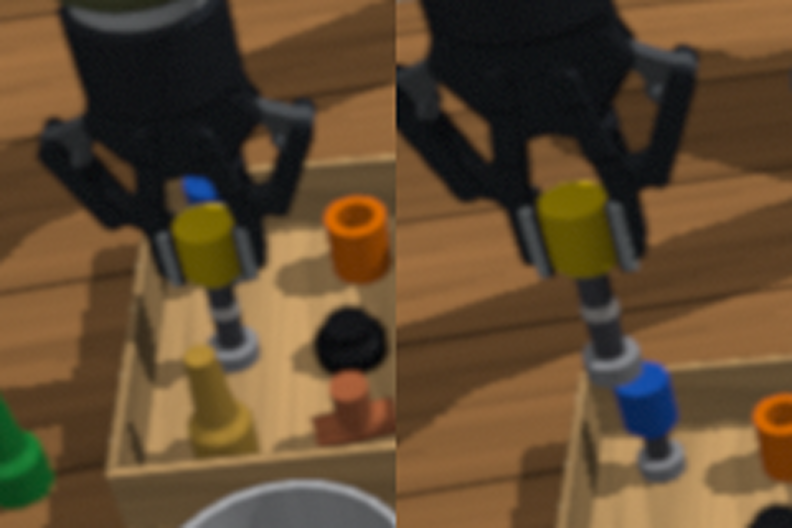

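View pics/top3.png

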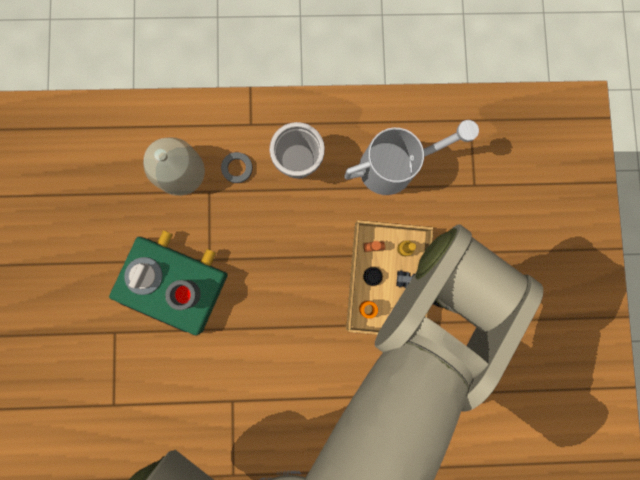

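The plunger is lifted; the wrong ones stayed put. I'll check how upright it is and the foot offset.

Run:
```python
from h import *
crop('scene3',150,110,240,215,6,'c6')
S=load('scene3')
p=np.array([.5044,-.2525,.1995])
for n,h in(('foot top',.012),('band',.04),('knobbot',.066),('knobtop',.1)):
    q=proj(S,p+[0,0,-.0624+h]);print(n,(q-[150,110]+.5)*6-.5)
```

```text
foot top [275.12075911 461.49794741]
band [252.40564721 377.79679477]
knobbot [230.14320934 295.76366554]
knobtop [199.17184503 181.63968928]
```

View pics/c6.png

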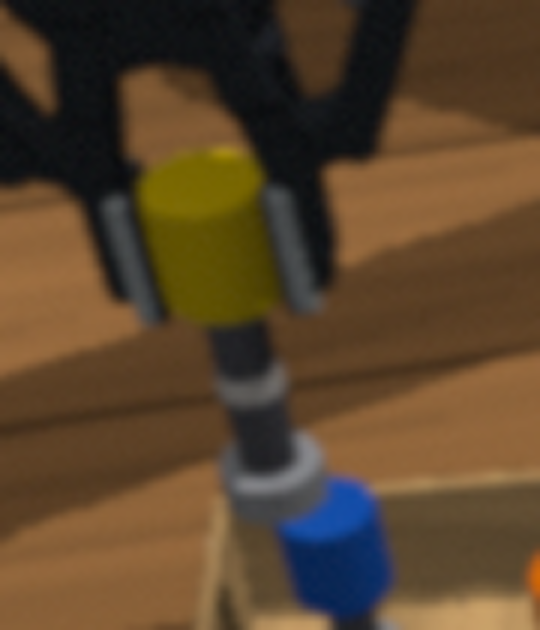

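The predicted projections agree within about 0.5 px (knob top (200,183), foot top (272,462) in the crop), so it is upright and centred. Now above the well.

Run:
```python
from h import *
env.movel([.4916,.196,.215],velocity=.2)
env.movel([.4916,.196,.175],velocity=.1)
env.hold(.3)
s=monitor.sense();print(s['clock'],s['position'],s['finger_gap'],s['contact_force'])
p=s['position']
S=grab('scene','scene4');T=grab('top','top4')
crop('scene4',390,80,490,210,4.5,'c7')
for n,q in(('foot bottom',p+[0,0,-.0624]),('footproj well',[p[0],p[1],.1]),('knobtop',p+[0,0,.0376])): print(n,(proj(S,q)-[390,80]+.5)*4.5-.5)
```

```text
8.8667 [0.4917698  0.19602268 0.17542997] 0.3626743158293956 [-0.71777955  0.17474836 -0.03137106]
foot bottom [250.80418024 360.41930301]
footproj well [245.13814753 386.33484525]
knobtop [298.86335405 140.60420235]
```

View pics/c7.png

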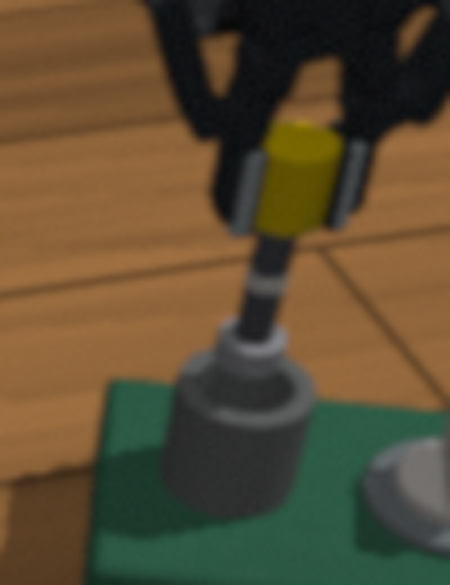

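View pics/top4.png

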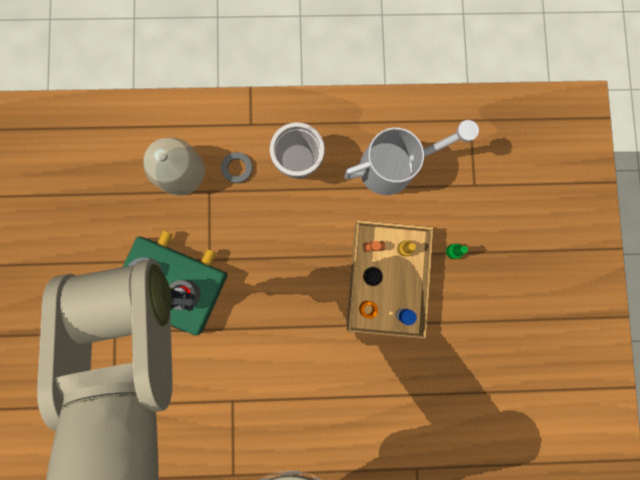

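The foot (251,357) sits over the well mouth centre (245,386) exactly as predicted. I'll lower it in, guarded, and feel for the button.

Run:
```python
from h import *
print(env.movel([.4916,.196,.138],velocity=.06,guard=6))
env.hold(.3)
def st(t,n=6):
    F=[];P=[]
    for _ in range(n):
        env.hold(.03);s=monitor.sense();F.append(s['contact_force']);P.append(s['position'])
    print(t,round(s['clock'],2),np.mean(P,0).round(5),np.mean(F,0).round(2),round(s['finger_gap'],3),flush=True)
st('pre')
for z in(.1345,.133,.1315,.130,.128,.126):
    g=env.movel([.4916,.196,z],velocity=.02,guard=8);env.hold(.15);st((z,g))
S=grab('scene','scene5');crop('scene5',390,80,490,210,4.5,'c8')
```

```text
False
pre 10.23 [0.49163 0.19601 0.1381 ] [ 0.04  0.18 -1.03] 0.365
(0.1345, False) 10.91 [0.49163 0.196   0.13454] [ 0.14  0.53 -1.22] 0.359
(0.133, False) 11.51 [0.49161 0.19601 0.13303] [ 0.16  0.02 -1.46] 0.361
(0.1315, False) 12.11 [0.49169 0.19603 0.13161] [ 0.06 -0.09  0.76] 0.361
(0.13, False) 12.71 [0.49165 0.19602 0.13004] [0.45 0.16 1.6 ] 0.362
(0.128, False) 13.31 [0.49164 0.19601 0.12804] [0.42 0.87 2.55] 0.362
(0.126, False) 13.91 [0.49163 0.19601 0.12605] [0.7  0.66 2.45] 0.36
```

View pics/c8.png

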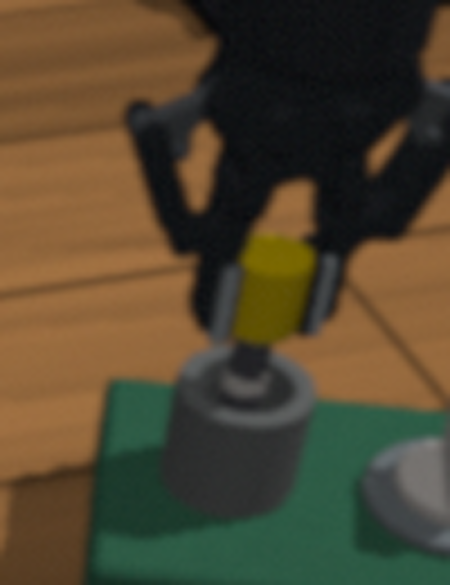

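Contact came between TCP z 0.133 and 0.1315, matching the predicted 0.1324. Now I'll go to the 10 mm depth at 0.1224 and check it with force and image.

Run:
```python
from h import *
g=env.movel([.4916,.196,.1224],velocity=.02,guard=8);env.hold(.3)
F=[];P=[]
for _ in range(20):
    env.hold(.03);s=monitor.sense();F.append(s['contact_force']);P.append(s['position'])
print(g,round(s['clock'],2),np.mean(P,0).round(5),np.mean(F,0).round(2),np.std(F,0).round(2),round(s['finger_gap'],3))
S=grab('scene','scene6');crop('scene6',415,125,475,200,8,'c9');grab('top','top6')
p=np.mean(P,0)
for n,q in(('knobtop',p+[0,0,.0376]),('knobbot',p+[0,0,.0036]),('band',p+[0,0,-.0224]),('rim',[p[0],p[1],.1])): print(n,(proj(S,q)-[415,125]+.5)*8-.5)
```

```text
False 15.26 [0.49162 0.19601 0.12242] [0.47 0.6  4.01] [0.53 0.56 0.54] 0.364
knobtop [284.17478337 105.77505235]
knobbot [256.19543203 233.80547628]
band [235.88043913 326.76464182]
rim [235.86320819 326.84348867]
```

View pics/c9.png

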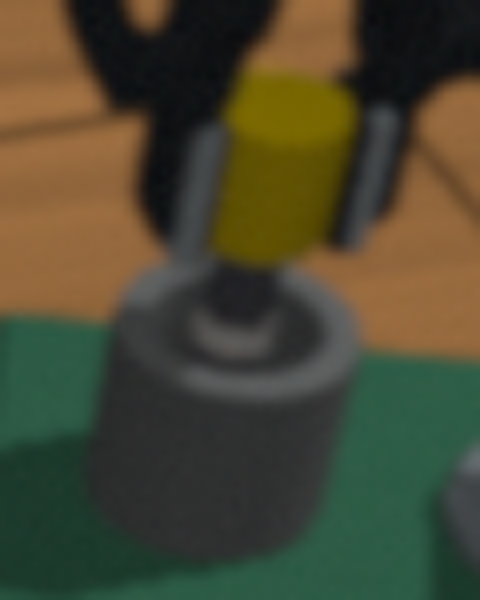

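```bash
python3 - <<'E'
from h import *
S=load('scene6');p=np.array([.49162,.19601,.12242]);d=np.array([.855,-.52,0])
for foot in(.058,.06,.062):
  for h in(.0435,.0365): print(foot,h,((proj(S,np.array([p[0],p[1],foot+h])+.008*d)-[415,125]+.5)*8-.5).round(1))
  print('knob low front',((proj(S,np.array([p[0],p[1],foot+.066])+.016*d)-[415,125]+.5)*8-.5).round(1))
print('rim front/back outer',[((proj(S,np.array([p[0],p[1],.1])+k*d)-[415,125]+.5)*8-.5).round(1) for k in(.029,-.029,.02)])
im=S['frame'];
for v in range(158,174): print(v,(v-125+.5)*8-.5,im[v,443:446].astype(int).mean(0).round(0))
E
python3 - <<'E'
import cv2
im=cv2.imread('pics/scene6.png')[155:180,425:465]
cv2.imwrite('pics/c10.png',cv2.resize(cv2.convertScaleAbs(im,alpha=1.6),None,fx=18,fy=18,interpolation=cv2.INTER_CUBIC))
E
```

```text
0.058 0.0435 [232.7 341.2]
0.058 0.0365 [227.3 365.7]
knob low front [245.9 280.5]
0.06 0.0435 [234.2 334.2]
0.06 0.0365 [228.9 358.7]
knob low front [247.5 273.1]
0.062 0.0435 [235.8 327.1]
0.062 0.0365 [230.4 351.7]
knob low front [249.1 265.8]
rim front/back outer [array([219.9, 399.3]), array([251.2, 257.6]), array([224.9, 376.5])]
158 267.5 [47. 43. 33.]
159 275.5 [34. 34. 36.]
160 283.5 [33. 33. 36.]
161 291.5 [35. 34. 38.]
162 299.5 [34. 34. 37.]
163 307.5 [34. 33. 37.]
164 315.5 [37. 36. 39.]
165 323.5 [52. 51. 52.]
166 331.5 [76. 74. 73.]
167 339.5 [90. 87. 86.]
168 347.5 [88. 86. 84.]
169 355.5 [73. 71. 70.]
170 363.5 [53. 53. 53.]
171 371.5 [63. 64. 64.]
172 379.5 [85. 87. 86.]
173 387.5 [88. 90. 89.]
```

View pics/c10.png

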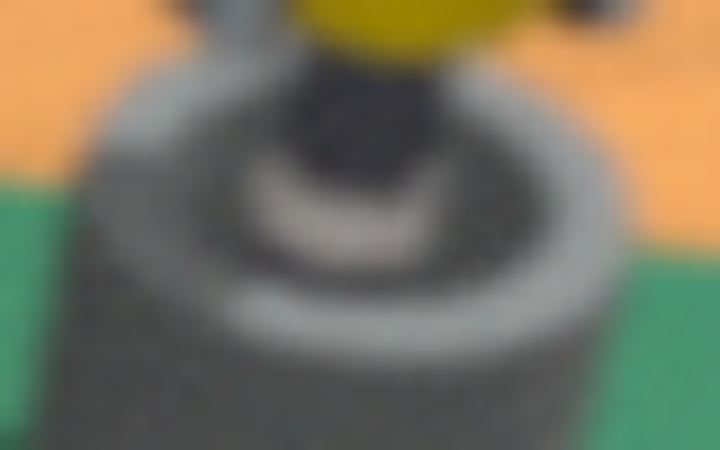

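Corrected for the rim's own pixel offset (-4 px at both the rim and the band), the band is level with the rim. I'll hold and hand in.

Run:
```python
from h import *
Z=[]
for _ in range(6):
    env.hold(.5);s=monitor.sense();Z.append((s['position'][2],s['contact_force'][2]))
print(np.round(Z,4).tolist(),s['clock'],s['finger_gap'])
grab('scene','scene7')
print(np.abs(load('scene7')['frame'].astype(int)-load('scene6')['frame'])[125:200,415:475].mean())
job.hand_in()
```

```text
[[0.1224, 4.5958], [0.1224, 4.238], [0.1224, 3.7862], [0.1224, 3.6791], [0.1224, 4.2612], [0.1224, 4.8579]] 18.3583 0.3634902692673614
0.8718518518518519
the job is handed in; nothing more can be done
```

View pics/scene7.png

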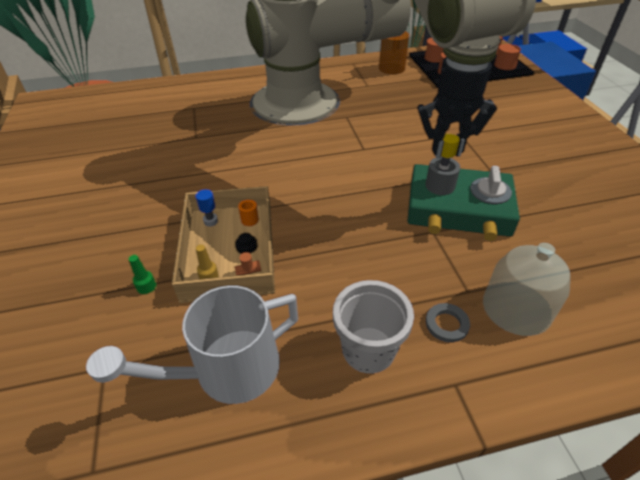

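I took the yellow-knobbed plunger out of the crate, stood its foot on the button and pushed about 10 mm down. I held it there for over 3 s, then handed in at about 18.4 s with the plunger still gripped. The last picture shows the plunger in the well at (447,160). The other five fittings are still in the crate, and the pot, cloche, collar, watering can and green look-alike are where they started.

- **Depth by arm position:** The foot sat at z = 0.060, which is 10 mm of travel. The button was first felt between TCP heights 0.1315 and 0.133, against the 0.1324 predicted.
- **Depth by image:** The white band is level with the rim to within about 1 mm, after allowing for the 4 px calibration offset I saw at the rim.
- **Steadiness:** The TCP height stayed at 0.1224 throughout the hold.
- **Depth by force (slight disagreement):** The push measured about 5.2 to 5.5 N above the resting reading, against 5.6 N expected at 10 mm. That would mean roughly 9 to 10 mm of travel. The force signal is noisy (about 0.5 N), so I trusted the position and image checks.
- **Tilt:** The knob appears about 1.5 px off its predicted position, which could be a tilt of around 1° or calibration error.

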